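# Lower a printer fuser on a hydraulic parts lift

### The arm

A 7-joint arm with a two-finger parallel gripper is mounted at the origin on the work surface. World frame = base frame: x ahead of the robot, y to its left, z up, the work surface at z = 0. Lengths are in mm, angles in rad, forces in N, time in s.
With the tool pointing down it reaches from about 350 to 900 mm from the base axis. Payload 8.1 kg.
Tool frame: the origin (TCP) lies between the finger pads; the fingertips stand 11 mm ahead of it and the grasp point (between the pads) lies 8 mm behind it; z points along the fingers, y is the direction in which the jaws open and shut (so a half turn about z gives the same grasp; the last joint's range is limited). The gripper opens to 85 mm and grips with 20 to 120 N. Pads are 22 mm wide; open, the fingers measure 114 mm over their backs; the gripper's body (76 mm by 85 mm) begins 54 mm behind the grasp point. The pads swing forward as they close: fully open they stand 13 mm farther back than shut.
Start: joints at [-1.41, 0.434, 0.025, 1.573, -0.012, 1.134, -0.075], TCP at [162.996, 603.385, 242.323] pointing down, gripper open.
Joint ranges: [-2.62, 2.62], [-0.44, 2.09], [-1.27, 1.32], [0.08, 2.57], [-1.32, 4.46], [0.12, 2], [-2.74, 2.74]. Speed limits (rad/s): [2.22, 2.22, 3.01, 3.01, 3.14, 3.14, 3.14].

### API

Orientations are given as a rotation vector (axis times angle).
In Python, from cell import env, vision gives the robot as it stands.
- The arm moves only by the shell command python3 -m jog 'ROWS' [OPENING] [FORCE]. ROWS is a JSON object of lists of equal length, an entry for each row: "travel": the shift along the tool's x, y, z in cm, a list of three; "dr": the turn, a rotation vector about the tool's x, y, z in degrees, a list of three. A call has 1 to 12 rows; each row is the pose to reach, as a shift and turn from the pose commanded when the call began, along the tool's axes at that moment; what a row does not reach only later rows make up. A row lasts 1/10 s, in which the tool goes at most 50 mm and 8.59 degrees, less where a joint would pass 70% of its speed; a pose out of reach is approached as far as the arm can. A call with a gripper value outside its range is refused whole. OPENING is the finger opening in cm, from 0 to 8.54, set as the call begins (- or left out, the last holds). The fingers move at their own pace and stop on an object; FORCE is the grip in N (left out, the last holds). Time passes only in rows, so rows that repeat a pose let the fingers close. It gives the time, the measured TCP pose, the force and the opening at its end, in the units of the state.
- env.sense(): the state, without advancing time (a new reading comes with each control period).
- vision.get_image(name): name is "scene" or "top"; returns a dict with "color" (384x512x3 uint8, red, green, blue), "depth" (384x512 float32, mm along the optical axis (not along the pixel's ray), 0 where there is no reading), "camera_matrix" (3x3 intrinsics, pixels), "position" and "attitude" of the camera in the world. Camera axes: x right, y up, looking along -z (the intrinsics and any distortion apply to the point x, -y, -z); pixel columns grow to the right and rows downward; lengths in mm; the calibration is good to about 2 mm. A picture is of the moment at which its call begins.
- env.finish_job(): hands the job in, once; it reports no verdict.
The state is a dict: "time": time; "qpos": joint angles; "qvel": joint speeds; "tau": joint torques, N m; "ee_pos": TCP position; "ee_rot": TCP orientation; "force": force on the tool from outside, world axes, zero at the start; "wrist_torque": the same for the moment, N m; "grip_width": opening from 0.0 (shut) to 1.0 (fully open).
Only numpy, scipy, OpenCV 4.12 (cv2) and the standard library are available. Lean on these libraries where they do the work, as an engineer would, in place of code of your own. Each camera call takes 0.05 s, during which the arm holds its last target.

### The job

The printer's fuser unit is up on the hydraulic parts lift: swing the yellow safety prop right out from under the platform, then ease the red release-valve lever open just a crack, so that the platform sinks slowly (never faster than about 3 cm a second) all the way down onto its rest posts, and then turn the valve fully shut again. Close it gently by feel and do not force it against its seat; never touch the platform or the fuser on it, and leave the other things on the table where they are.

Things in the scene. Friction and masses are not known exactly. Their poses are not given: they have to be found in the camera images.
- lift: blue bench lift, fixed to the table while you work. Origin on the table; its x axis points away from the operator's side, y to its left, z up. Base plate 370 x 270 x 30 mm, from x -200 to 170 and y -135 to 135 mm. A bare aluminium platform 200 x 200 x 8 mm with low yellow side rails stands over (60, 0) mm on a chromed ram; raised, its top is 173 mm above the table, lowered 113 mm. The prop pivot lies at (-90, -60) mm, the valve pivot at (-165, 50) mm
- ram_platform (a joint): how far the platform has sunk, m: 0 = raised (as at the start), 0.060 = down on its rest posts. The platform sinks by its own weight once the valve lets it: below a certain opening it stays put, beyond that its speed grows by 0.2 to 0.3 m/s for each further radian of valve lever. The weight of the fuser (0.5 to 1.3 kg) is not known, so the opening at which it starts lies anywhere between about 0.2 and 0.65 rad; wide open it would drop far too fast
- valve_lever (a joint): angle of the valve lever, rad: 0 = shut, just meeting its sprung seat; grows anticlockwise seen from above as it opens, end stop 1.3. Found nearly shut (0 to 0.06). Takes 3 to 9 N at the knob to turn and stays where it is left. Below 0 it strains the seat: resistance climbs from about 9 N by 1.1 N per 0.01 rad; beyond -0.12 (about 20 N) it is damaged
- valve_knob (a point): middle of the upright red knob, 18 mm in diameter, 50 mm tall (this point is 98 mm above the table, the knob spans 70 to 120 mm), at the end of the valve lever, 85 mm from the lever's vertical pivot; the steel lever bar (12 mm thick) runs to the pivot at 74 mm height. Shut, the lever points 60 degrees from the lift's x axis towards its y axis
- valve_pivot (a point): point on the vertical axis of the valve lever, at the height of the knob's middle
- prop_arm (a joint): angle of the safety prop, rad: 0 = its post stands under the near edge of the platform, grows clockwise seen from above as it is swung out; it is clear of the platform from about 1.15; end stop 1.4. Takes about 3 to 4 N at its knob and stays where it is left
- prop_knob (a point): middle of the upright yellow knob, 18 mm in diameter, 56 mm tall (this point is 77 mm above the table, the knob spans 44 to 100 mm), 80 mm from the prop's vertical pivot, by which the prop is swung. The prop is an L: seen from above the knob's arm is 90 degrees clockwise from the arm with the 116 mm tall post (75 mm from the pivot, top 160 mm above the table)
- prop_pivot (a point): point on the vertical axis of the prop, at the height of the knob's middle
- platform_top (a point): middle of the platform's top face, 60 mm ahead of the lift's origin along its x axis; it sinks with the platform
- fuser_center (a point): middle of the grey fuser unit with orange and black rollers, 85 x 165 x 66 mm, standing loose on the platform, point 30 mm above the platform; do not touch it
Things that resemble listed ones, but are neither listed nor needed, are in the scene too. Leave any turquoise look-alike of the part that bears fuser_center alone.

How it is judged:
By the outcome, as a careful person would: the job done as asked, in the order asked, and still so for the second after the job is handed in, with the robot touching nothing.
It also fails if it takes over 72 s, if anything falls off the work surface, if the arm or the gripper's body presses on something with over 40 N, if the wrist force passes 120 N, or if a joint passes its speed limit or range.

## Working session

There is one attempt and no reset: what is moved stays moved. The work goes in short steps, Python scripts to look and compute and a shell command to move; the robot and the scene stay as the last step left them, time stands still between calls to the robot, and variables do not carry over. Pictures are saved under pics/ and viewed, and the job is handed in when it is done.

```bash
ls; mkdir -p pics; python3 - <<'E'
from cell import env, vision
import cv2,numpy as np
for n in("scene","top"):
    im=vision.get_image(n); cv2.imwrite(f"pics/{n}0.png",im["color"][:,:,::-1])
    print(n,im["camera_matrix"],im["position"],im["attitude"],[k for k in im])
print(env.sense())
E
```

```text
pics
scene [[482.71741044   0.         257.06262141]
 [  0.         482.71741044 201.63075282]
 [  0.           0.           1.        ]] [1011.38475524 -765.97855527  801.6201264 ] [0.88304076 0.23449004 0.48512199] ['color', 'depth', 'camera_matrix', 'position', 'attitude']
top [[370.92703835   0.         248.70201235]
 [  0.         370.92703835 188.30217885]
 [  0.           0.           1.        ]] [447.9201852  -48.30520911 868.59228046] [ 0.13049055 -0.09652762 -1.5952238 ] ['color', 'depth', 'camera_matrix', 'position', 'attitude']
{'time': 0.1, 'qpos': array([-1.40958343,  0.435165  ,  0.02497137,  1.57397253, -0.01160553,
        1.1340223 , -0.07510773]), 'qvel': array([-0.00018885, -0.00412043, -0.00101184, -0.00211392,  0.00153989,
       -0.00023651, -0.00088314]), 'tau': array([ 3.75658696e-03, -6.71756244e+01,  1.02862380e+00, -3.16901493e+01,
        1.58749474e-02,  7.28073064e-03,  8.56012264e-06]), 'ee_pos': array([162.91089919, 602.95043159, 241.61014189]), 'ee_rot': array([-4.13307272e-01, -3.11422156e+00,  2.23158640e-03]), 'force': array([ 0.17379153,  0.06649505, -1.0062465 ]), 'wrist_torque': array([-0.02318985,  0.00354116, -0.02705447]), 'grip_width': 1.0002870872295377}
```

View pics/scene0.png

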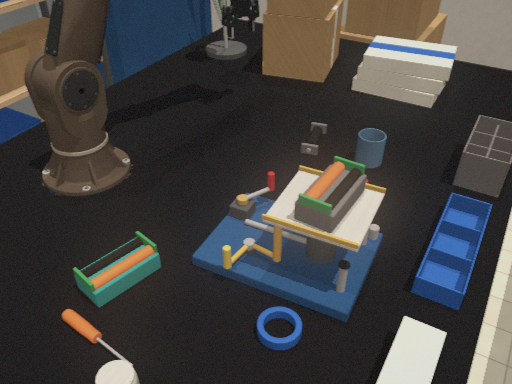

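View pics/top0.png

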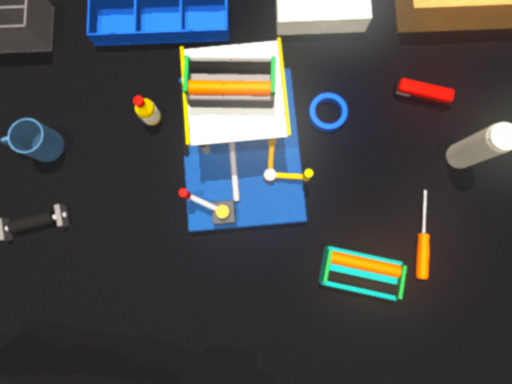

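The scene view shows the prop knob at about (227,257) and the valve knob at (271,181). In the top view the red knob is at (184,193), the prop knob at (308,174) and the prop pivot at (270,175). The turquoise look-alike is away from the lift.

```bash
cat > h.py <<'E'
from cell import env, vision
import cv2,numpy as np
from scipy.spatial.transform import Rotation as R
def ray(im,u,v):
    d=np.linalg.inv(im["camera_matrix"])@[u,v,1.]; d=np.array([d[0],-d[1],-d[2]])
    return np.array(im["position"]),R.from_rotvec(im["attitude"]).apply(d)
def onz(im,u,v,z):
    p,d=ray(im,u,v); return p+d*(z-p[2])/d[2]
def blobs(im,lo,hi,amin=8):
    m=cv2.inRange(cv2.cvtColor(im["color"],cv2.COLOR_RGB2HSV),np.array(lo),np.array(hi))
    n,l,s,c=cv2.connectedComponentsWithStats(m)
    return [(s[i],c[i]) for i in range(1,n) if s[i][4]>=amin]
def tri(a,ua,b,ub):
    p,d=ray(a,*ua);q,e=ray(b,*ub)
    t=np.linalg.lstsq(np.c_[d,-e],q-p,rcond=None)[0]
    x,y=p+d*t[0],q+e*t[1]; return (x+y)/2,np.linalg.norm(x-y)
E
python3 - <<'E'
from h import *
T=vision.get_image("top");S=vision.get_image("scene")
np.set_printoptions(precision=1,suppress=True)
for n,im in(("top",T),("scene",S)):
    print(n,"red",[(b[0],b[1].round(1)) for b in blobs(im,(0,170,90),(6,255,255))+blobs(im,(174,170,90),(180,255,255))])
    print(n,"yel",[(b[0],b[1].round(1)) for b in blobs(im,(22,150,100),(32,255,255))])
    print(n,"blue",[(b[0],b[1].round(1)) for b in blobs(im,(100,150,60),(115,255,255),200)])
for n,u,v,z in(("redtop",184,193,120),("yeltop",308,174,100),("proppiv",270,175,60),("valvepiv",223,212,85),("c1",188,231,30),("c2",306,221,30),("c3",291,70,30)):
    print(n,onz(T,u,v,z))
for im,n in((T,"top"),(S,"scene")):
    x=cv2.resize(im["color"][:,:,::-1][(30,150)[n=="scene"]:(240,310)[n=="scene"],(150,180)[n=="scene"]:(330,400)[n=="scene"]],None,fx=3,fy=3,interpolation=cv2.INTER_CUBIC)[:600]
    cv2.imwrite(f"pics/{n}z.png",x)
E
```

```text
top red [(array([398,  78,  57,  26, 881], dtype=int32), array([426.2,  90.3])), (array([133,  95,  11,  11,  95], dtype=int32), array([137.9, 100.1])), (array([178, 188,  11,  10,  78], dtype=int32), array([182.7, 192.7]))]
top yel [(array([277,  37,  13,  98, 244], dtype=int32), array([283. ,  78.8])), (array([179,  45,   6,  33, 122], dtype=int32), array([181.3,  59.1])), (array([189,  82,  82,   7, 455], dtype=int32), array([228.6,  85.2])), (array([182,  92,   8,  53, 217], dtype=int32), array([185.3, 118.4])), (array([134,  98,  20,  20, 256], dtype=int32), array([145. , 108.9])), (array([153, 118,   8,   7,  13], dtype=int32), array([156.7, 121.9])), (array([269, 148,   4,  20,  50], dtype=int32), array([270.5, 157.6])), (array([277, 168,  37,  13, 215], dtype=int32), array([297.8, 174.8])), (array([223, 211,   6,   7,  14], dtype=int32), array([226.3, 214.4])), (array([421, 235,   6,  42, 176], dtype=int32), array([423.9, 255.6])), (array([331, 252,  69,  21, 302], dtype=int32), array([364.2, 263.2]))]
top blue [(array([  86,    0,  143,   46, 6238], dtype=int32), array([156.3,  21.4])), (array([309,  92,  40,  40, 771], dtype=int32), array([328.8, 110.7])), (array([ 184,  147,   48,   54, 1569], dtype=int32), array([204.4, 178. ])), (array([286, 148,  15,  24, 286], dtype=int32), array([293.2, 160.6])), (array([ 187,  176,  120,   56, 3669], dtype=int32), array([256.1, 206. ]))]
scene red []
scene yel []
scene blue [(array([369,  43,  86,  16, 331], dtype=int32), array([413.5,  50.3])), (array([  0, 108,  41,  36, 827], dtype=int32), array([ 14.2, 123.5])), (array([ 411,  193,   81,  117, 5346], dtype=int32), array([452.3, 251.1])), (array([ 256,  306,   47,   44, 1183], dtype=int32), array([278.9, 327.8]))]
redtop [550.9  99.  120. ]
yeltop [ 586.3 -158.3  100. ]
proppiv [593.8 -80.2  60. ]
valvepiv [512.7  22.9  85. ]
c1 [476.5 107.7  30. ]
c2 [ 491.8 -158.7   30. ]
c3 [ 852.3 -140.2   30. ]
```

View pics/topz.png

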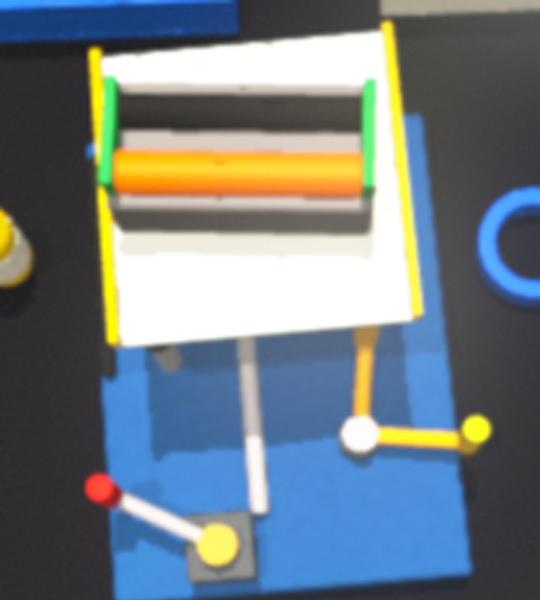

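View pics/scenez.png

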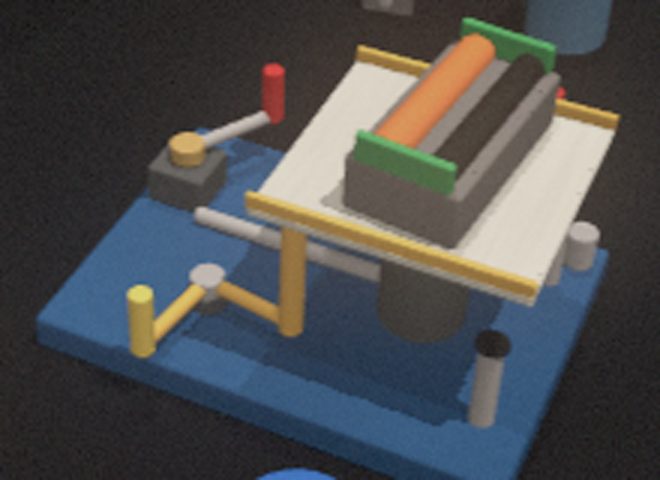

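```bash
python3 - <<'E'
from h import *
T=vision.get_image("top");S=vision.get_image("scene")
np.set_printoptions(precision=1,suppress=True)
def tz(x,y):return (150+x/3,30+y/3)
def sz(x,y):return (180+x/3,150+y/3)
P={"red":(tz(100,490),sz(273,70),120),"yel":(tz(476,430),sz(141,293),100),"vp":(tz(217,545),sz(186,142),85),"pp":(tz(360,435),sz(207,272),60),
"cR":(tz(469,572),sz(40,322),30),
"cn":(tz(417,318),sz(250,195),182),"cn2":(tz(112,343),sz(362,48),182),
"cf":(tz(388,22),sz(530,292),182)}
for n,(a,b,z) in P.items():
    X,g=tri(T,a,S,b); print(n,X,g,onz(T,*a,z),onz(S,*b,z))
def depth(im,uv,r=2):
    u,v=map(int,np.round(uv)); return im["depth"][v-r:v+r+1,u-r:u+r+1]
E
```

```text
red [551.9 101.9 117.6] 3.4103764899949915 [550.2 100.3 120. ] [554.6 100.4 120. ]
yel [ 589.2 -159.1   98.5] 3.194894880318645 [ 587.7 -159.8  100. ] [ 591.3 -159.3  100. ]
vp [514.6  25.3  79.8] 1.7973047573250895 [513.4  24.3  85. ] [518.8  20.3  85. ]
pp [595.5 -79.4  57.3] 3.008648191562428 [593.8 -80.2  60. ] [598.1 -80.9  60. ]
cR [ 494.5 -159.    23.2] 4.152579505979209 [ 492.5 -159.4   30. ] [ 500.6 -163.1   30. ]
cn [ 649.  -113.   178.9] 4.980906840034823 [ 646.1 -114.1  182. ] [ 652.6 -114.3  182. ]
cn2 [638.4  82.1 179.8] 4.338760659784465 [636.   80.3 182. ] [641.   81.2 182. ]
cf [ 848.5 -104.6  178.8] 3.653517879304848 [ 848.4 -103.4  182. ] [ 848.2 -109.7  182. ]
```

```bash
cat >> h.py <<'E'
def go(p,R0,target,yaw):   # yaw = desired jaw (tool y) direction, deg; prints travel cm / dr deg
    y=R0.apply([0,1,0]); cur=np.degrees(np.arctan2(y[1],y[0])); d=(yaw-cur+90)%180-90
    z=R0.apply([0,0,1])
    Rd=R.from_euler('z',d,degrees=True)*R0
    zz=Rd.apply([0,0,1]); c=np.cross(zz,[0,0,-1]); Rd=R.from_rotvec(c)*Rd
    t=R0.inv().apply(np.array(target)-p)/10; dr=(R0.inv()*Rd).as_rotvec(degrees=True)
    print("jaw",round(cur,1),"travel",t.round(2),"dr",dr.round(2)); return t,dr
def now():
    s=env.sense(); return s["ee_pos"],R.from_rotvec(s["ee_rot"])
E
python3 - <<'E'
from h import *
go(np.array([162.996,603.385,242.323]),now()[1],[588,-160,230],-4.7)
E
```

```text
jaw 74.9 travel [-60.94 -62.61   1.27] dr [-2.000e-02  2.000e-02  7.958e+01]
```

```bash
python3 -m jog '{"travel":[[-60.9,-62.6,1.2],[-60.9,-62.6,1.2],[-60.9,-62.6,1.2],[-60.9,-62.6,1.2],[-60.9,-62.6,1.2],[-60.9,-62.6,1.2],[-60.9,-62.6,1.2],[-60.9,-62.6,1.2],[-60.9,-62.6,1.2],[-60.9,-62.6,1.2]],"dr":[[0,0,79.6],[0,0,79.6],[0,0,79.6],[0,0,79.6],[0,0,79.6],[0,0,79.6],[0,0,79.6],[0,0,79.6],[0,0,79.6],[0,0,79.6]]}' 8.5 30; python3 -c "
from h import *
print(env.sense()['qpos']);p,r=now();go(p,r,[588,-160,230],-4.7)"
```

```text
time: 1.3
ee_pos: [406.7, 164.7, 235.8]
ee_rot: [-2.316, -2.122, -0.002]
force: [1.1, 0.4, 0.1]
grip_width: 0.992
[-0.94835598  0.12970483  0.50102192  2.04116368 -0.07516013  0.98682626
 -0.49705993]
jaw -5.0 travel [-30.76  20.9    0.56] dr [ 0.03 -0.05 -0.32]
```

```bash
python3 -m jog '{"travel":[[-30.8,20.9,0.5],[-30.8,20.9,0.5],[-30.8,20.9,0.5],[-30.8,20.9,0.5],[-30.8,20.9,0.5],[-30.8,20.9,0.5],[-30.8,20.9,0.5],[-30.8,20.9,0.5],[-30.8,20.9,0.5]],"dr":[[0,0,0],[0,0,0],[0,0,0],[0,0,0],[0,0,0],[0,0,0],[0,0,0],[0,0,0],[0,0,0]]}'; python3 -c "
from h import *
print(env.sense()['qpos']);p,r=now();go(p,r,[588,-160,83],-4.7)
T=vision.get_image('top');cv2.imwrite('pics/t1.png',T['color'][:,:,::-1])
T=vision.get_image('scene');cv2.imwrite('pics/s1.png',T['color'][:,:,::-1])"
```

```text
time: 2.2
ee_pos: [589.5, -162.0, 230.2]
ee_rot: [2.315, 2.121, -0.003]
force: [0.2, 0.5, -0.7]
grip_width: 0.998
[-0.25475378  0.4686031   0.64026823  1.66206721 -0.30300478  1.11166351
  0.38189697]
jaw -5.0 travel [ 0.22 -0.17 14.72] dr [ 0.02  0.15 -0.31]
```

View pics/s1.png

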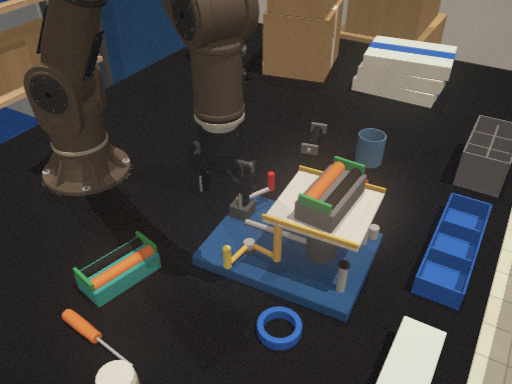

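View pics/t1.png

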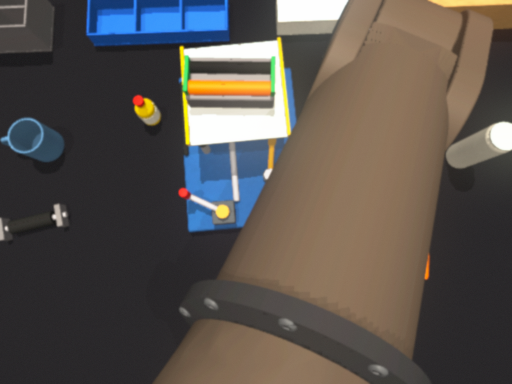

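```bash
cat >> h.py <<'E'
def proj(im,P):
    c=R.from_rotvec(im["attitude"]).inv().apply(np.array(P)-im["position"]); c=np.array([c[0],-c[1],-c[2]]); u=im["camera_matrix"]@c; return (u[:2]/u[2]).round(1)
E
python3 -c "
from h import *
for n in('scene','top'):
    im=vision.get_image(n)
    for P in([0,0,0],[589,-160,230],[589,-160,100],[516,25,85],[640,-110,180]): print(n,P,proj(im,P))
    cv2.imwrite('pics/%s2.png'%n,im['color'][:,:,::-1])
print(now()[0],env.sense()['time'])"
```

```text
scene [0, 0, 0] [ 87.4 169.9]
scene [589, -160, 230] [223.3 198.5]
scene [589, -160, 100] [225.9 247.5]
scene [516, 25, 85] [242. 196.]
scene [640, -110, 180] [259.  212.6]
top [0, 0, 0] [241.1 453.4]
top [589, -160, 230] [318.9 159. ]
top [589, -160, 100] [308.7 172.7]
top [516, 25, 85] [222.  210.5]
top [640, -110, 180] [286.9 139.5]
[ 588.76216673 -156.12792859  230.27387188] 2.4
```

View pics/scene2.png

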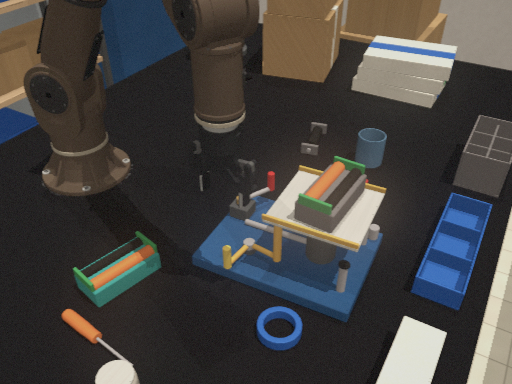

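```bash
python3 -c "
from h import *
p,r=now();go(p,r,[589.5,-159.5,83],-4.7)"
```

```text
jaw -4.6 travel [-0.35  0.11 14.73] dr [-0.03 -0.06  0.07]
```

```bash
python3 -m jog '{"travel":[[-0.35,0.1,4],[-0.35,0.1,8],[-0.35,0.1,11.5],[-0.35,0.1,13.5],[-0.35,0.1,14.7],[-0.35,0.1,14.7],[-0.35,0.1,14.7]],"dr":[[0,0,0],[0,0,0],[0,0,0],[0,0,0],[0,0,0],[0,0,0],[0,0,0]]}'; python3 -c "
from h import *
im=vision.get_image('scene')
cv2.imwrite('pics/s3.png',cv2.resize(im['color'][130:330,150:400,::-1],None,fx=3,fy=3))
print(now()[0],env.sense()['force'])"
```

```text
time: 3.1
ee_pos: [590.3, -160.8, 84.5]
ee_rot: [2.31, 2.128, 0.001]
force: [-0.1, -0.6, -0.2]
grip_width: 0.995
[ 590.61065685 -161.08782184   84.82355689] [ 0.3112935   0.51246548 -0.10048368]
```

View pics/s3.png

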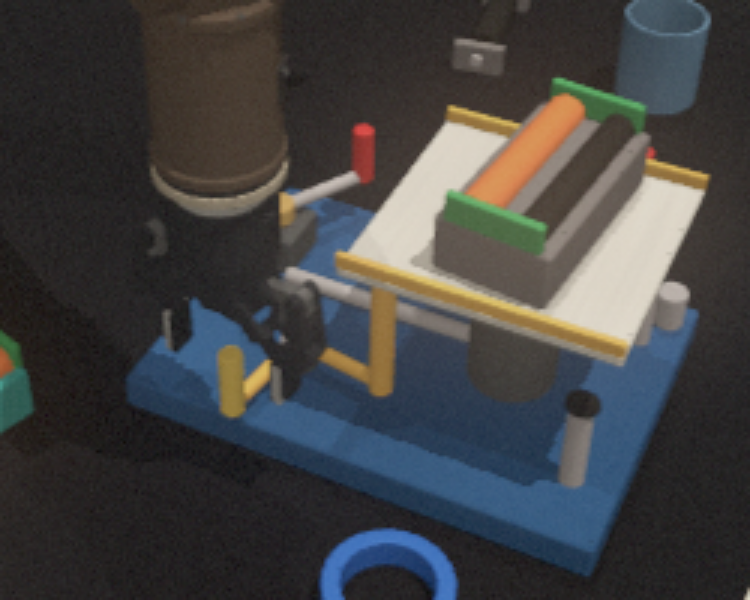

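The knob (crop about (231,380)) stands between the open fingers (178,325) and (285,365). Closing.

```bash
python3 -m jog '{"travel":[[0,0,0],[0,0,0],[0,0,0],[0,0,0],[0,0,0],[0,0,0]],"dr":[[0,0,0],[0,0,0],[0,0,0],[0,0,0],[0,0,0],[0,0,0]]}' 1.0 30; python3 -c "
from h import *
p,r=now();print(p,env.sense()['force'])
c=np.array([596,-79.8])
a0=np.arctan2(*(p[:2]-c)[::-1]);print(np.degrees(a0),np.linalg.norm(p[:2]-c))
for d in range(0,81,8):
    a=a0-np.radians(d); t=[c[0]+80*np.cos(a),c[1]+80*np.sin(a),p[2]]
    print(d,(r.inv().apply(np.array(t)-p)/10).round(2))
print(r.as_matrix().round(3))"
```

```text
time: 3.75
ee_pos: [589.7, -161.2, 83.6]
ee_rot: [-2.311, -2.128, -0.0]
force: [-1.9, 0.1, 4.2]
grip_width: 0.201
[ 589.65816396 -161.23797583   83.63468188] [-1.94716435  0.09740669  4.2449084 ]
-94.45281940980936 81.68453214166247
0 [ 0.17 -0.    0.  ]
8 [ 0.24 -1.11  0.  ]
16 [ 0.47 -2.21  0.  ]
24 [ 0.84 -3.26  0.  ]
32 [ 1.36 -4.25  0.  ]
40 [ 2.02 -5.15  0.  ]
48 [ 2.79 -5.96  0.  ]
56 [ 3.66 -6.65  0.  ]
64 [ 4.63 -7.21  0.  ]
72 [ 5.66 -7.63  0.  ]
80 [ 6.74 -7.91  0.  ]
[[ 0.082  0.997 -0.   ]
 [ 0.997 -0.082  0.   ]
 [ 0.    -0.    -1.   ]]
```

```bash
python3 -m jog '{"travel":[[0.05,-0.55,0],[0.1,-1.1,0],[0.2,-1.65,0],[0.35,-2.2,0],[0.5,-2.75,0],[0.7,-3.26,0],[0.95,-3.75,0],[1.25,-4.25,0],[1.55,-4.7,0],[1.9,-5.15,0]],"dr":[[0,0,4],[0,0,8],[0,0,12],[0,0,16],[0,0,20],[0,0,24],[0,0,28],[0,0,32],[0,0,36],[0,0,40]]}'; python3 -c "
from h import *
p,r=now();print(p,env.sense()['force'])
c=np.array([596,-79.8])
a0=np.arctan2(*(p[:2]-c)[::-1]);print(np.degrees(a0),np.linalg.norm(p[:2]-c))
c=np.array([596,-80.])
for d in range(0,45,4):
    a=np.radians(-94.5-40-d); t=[c[0]+80.5*np.cos(a),c[1]+80.5*np.sin(a),p[2]]
    print(d,(r.inv().apply(np.array(t)-p)/10).round(2))
"
```

```text
time: 4.75
ee_pos: [539.2, -138.9, 83.6]
ee_rot: [2.901, 1.204, -0.001]
force: [-3.3, -2.4, 3.6]
grip_width: 0.197
[ 539.24096797 -138.87082054   83.62209992] [-3.28419153 -2.38811599  3.61629186]
-133.85661477819548 81.92038547031346
0 [ 0.13 -0.08 -0.  ]
4 [ 0.14 -0.64 -0.  ]
8 [ 0.2 -1.2 -0. ]
12 [ 0.29 -1.75 -0.  ]
16 [ 0.42 -2.3  -0.  ]
20 [ 0.59 -2.84 -0.  ]
24 [ 0.8  -3.36 -0.  ]
28 [ 1.04 -3.86 -0.  ]
32 [ 1.32 -4.35 -0.  ]
36 [ 1.63 -4.82 -0.  ]
40 [ 1.97 -5.27 -0.  ]
44 [ 2.35 -5.69 -0.  ]
```

```bash
python3 -m jog '{"travel":[[0.02,-0.6,0],[0.08,-1.15,0],[0.17,-1.7,0],[0.3,-2.25,0],[0.47,-2.8,0],[0.68,-3.3,0],[0.92,-3.8,0],[1.2,-4.3,0],[1.5,-4.75,0],[1.55,-4.85,0],[1.55,-4.85,0]],"dr":[[0,0,4],[0,0,8],[0,0,12],[0,0,16],[0,0,20],[0,0,24],[0,0,28],[0,0,32],[0,0,36],[0,0,37],[0,0,37]]}'; python3 -c "
from h import *
p,r=now();print(p,env.sense()['force'])
c=np.array([596,-79.8])
a0=np.arctan2(*(p[:2]-c)[::-1]);print(np.degrees(a0),np.linalg.norm(p[:2]-c))
im=vision.get_image('scene')
cv2.imwrite('pics/s4.png',cv2.resize(im['color'][130:330,150:400,::-1],None,fx=3,fy=3))
"
```

```text
time: 5.85
ee_pos: [516.1, -97.1, 83.7]
ee_rot: [3.127, 0.221, 0.001]
force: [-2.2, -14.4, -2.6]
grip_width: 0.202
[516.07658995 -97.05819189  83.72527954] [ -2.21464272 -14.40986641  -2.56312155]
-167.81497277005235 81.7654979865636
```

View pics/s4.png

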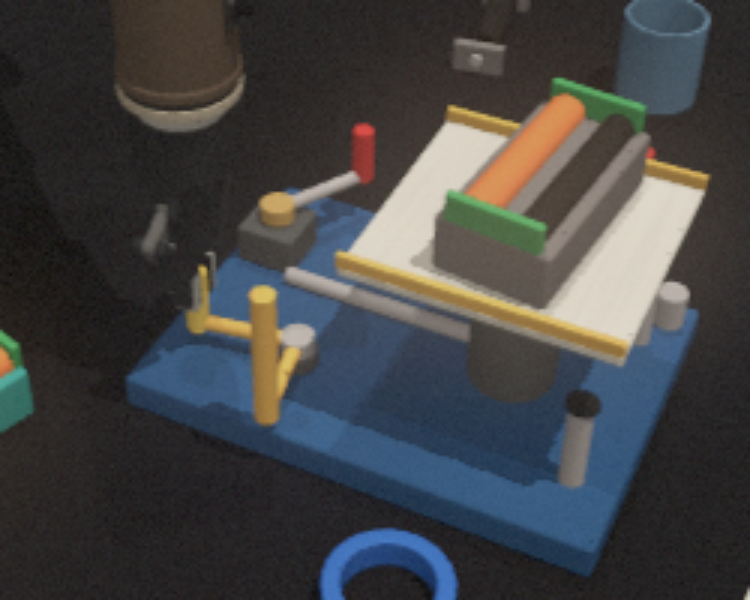

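```bash
python3 -m jog '{"travel":[[0,0,0],[0,0,0],[0,0,0],[0,0,0],[0,0,-3],[0,0,-7],[0,0,-10],[0,0,-10]],"dr":[[0,0,0],[0,0,0],[0,0,0],[0,0,0],[0,0,0],[0,0,0],[0,0,0],[0,0,0]]}' 4; python3 -c "
from h import *
p,r=now();print(p,env.sense()['force'],env.sense()['grip_width'])
go(p,r,[551.5,101.5,185],-27)
im=vision.get_image('scene')
cv2.imwrite('pics/s5.png',cv2.resize(im['color'][130:330,150:400,::-1],None,fx=3,fy=3))
im=vision.get_image('top')
cv2.imwrite('pics/t5.png',im['color'][:,:,::-1])
"
```

```text
time: 6.7
ee_pos: [518.4, -93.6, 186.9]
ee_rot: [3.133, 0.227, 0.009]
force: [0.5, 0.2, 0.2]
grip_width: 0.468
[518.42991869 -93.60258772 186.89623936] [0.47246331 0.18434732 0.22194246] 0.46788193476373147
jaw -81.7 travel [  6.09 -18.83   0.21] dr [  0.2   -0.27 -54.71]
```

View pics/s5.png

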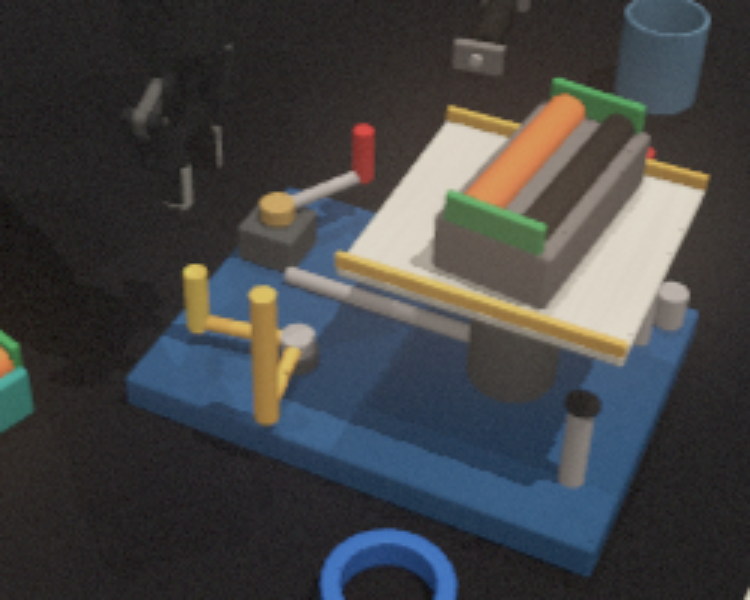

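View pics/t5.png

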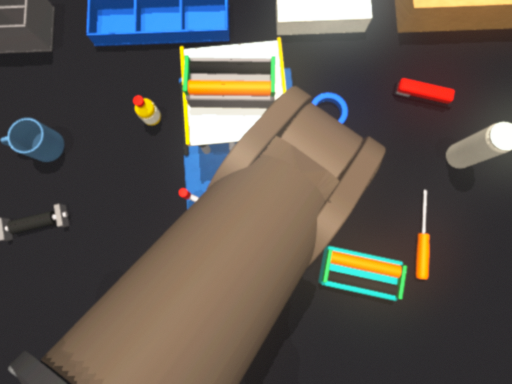

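```bash
python3 -c "
from h import *
im=vision.get_image('scene')
k=onz(im,215,220,100);q=onz(im,237.7,227.7,160);c=np.array([598,-80.5])
for x in(k,q):
    d=x[:2]-c;print(x,np.degrees(np.arctan2(d[1],d[0])),np.linalg.norm(d))
"
python3 -m jog '{"travel":[[6.1,-18.8,0.2],[6.1,-18.8,0.2],[6.1,-18.8,0.2],[6.1,-18.8,0.2],[6.1,-18.8,0.2],[6.1,-18.8,0.2],[6.1,-18.8,0.2],[6.1,-18.8,0.2],[6.1,-18.8,0.2],[6.1,-18.8,0.2]],"dr":[[0,0,-54.7],[0,0,-54.7],[0,0,-54.7],[0,0,-54.7],[0,0,-54.7],[0,0,-54.7],[0,0,-54.7],[0,0,-54.7],[0,0,-54.7],[0,0,-54.7]]}' 5; python3 -c "
from h import *
p,r=now();print(p,env.sense()['qpos'])
go(p,r,[551.8,101.3,101],-27)
im=vision.get_image('scene')
cv2.imwrite('pics/s6.png',cv2.resize(im['color'][100:300,150:400,::-1],None,fx=3,fy=3))
im=vision.get_image('top')
cv2.imwrite('pics/t6.png',im['color'][:,:,::-1])
"
```

```text
[519.73038049 -97.36956307 100.        ] -167.83701958121304 80.06694384196317
[ 614.63733264 -151.6821074   160.        ] -76.84447254611 73.10056943101839
time: 7.85
ee_pos: [549.4, 101.8, 180.9]
ee_rot: [-2.68, -1.639, 0.001]
force: [0.1, 0.1, 0.2]
grip_width: 0.588
[549.41017675 101.82801916 180.8938281 ] [-0.85895171  0.48083129  0.82755442  1.85990995 -0.42042343  0.98597764
 -0.32250679]
jaw -27.1 travel [0.07 0.24 7.99] dr [-0.04  0.04 -0.12]
```

View pics/s6.png

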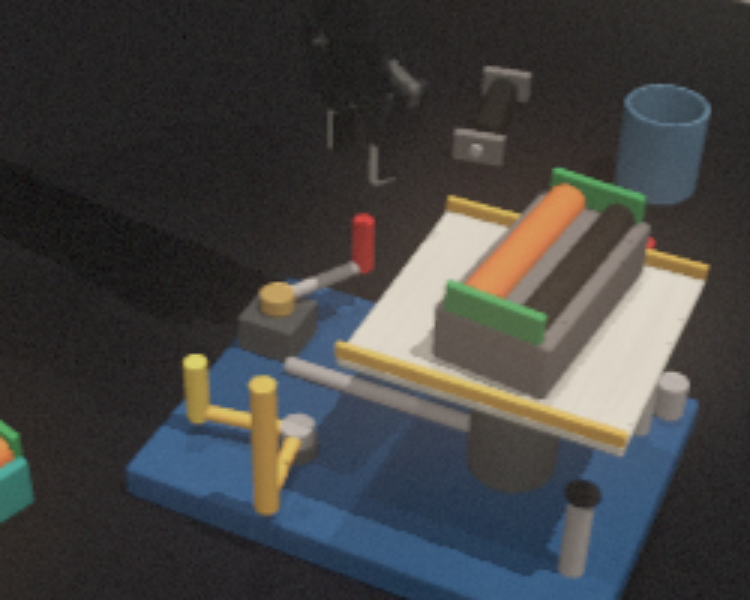

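View pics/t6.png

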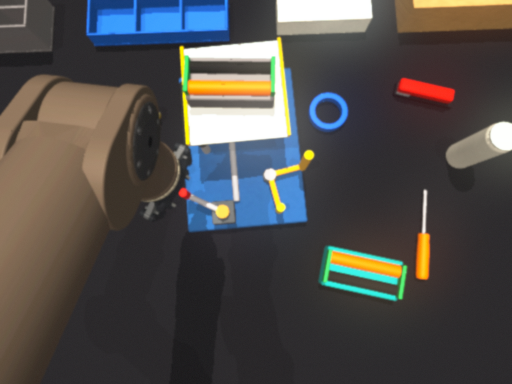

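The top view shows the knob at (184,193) and an unobstructed platform; the post is clear of it (top view (307,158)). Descending on the valve knob.

```bash
cat >> h.py <<'E'
def platz():
    im=vision.get_image("top"); v,u=np.mgrid[112:132,200:272]
    d=im["depth"][v,u]; K=im["camera_matrix"]
    c=np.stack([(u-K[0,2])/K[0,0]*d,-(v-K[1,2])/K[1,1]*d,-d],-1)[d>0]
    w=R.from_rotvec(im["attitude"]).apply(c)+im["position"]
    return np.median(w[:,2]),w[:,2].std(),im
def rep(show=True):
    z,sd,im=platz(); s=env.sense(); p=s["ee_pos"]
    print("t%.2f z%.2f sd%.2f ee"%(s["time"],z,sd),p.round(1),"F",np.round(s["force"],1),"w%.3f"%s["grip_width"])
    return im
E
python3 -m jog '{"travel":[[0.05,0.2,3],[0.05,0.2,5.5],[0.05,0.2,7],[0.05,0.2,7.8],[0.05,0.2,7.8],[0.05,0.2,7.8]],"dr":[[0,0,0],[0,0,0],[0,0,0],[0,0,0],[0,0,0],[0,0,0]]}' ; python3 -c "
from h import *
im=rep(); rep(); p,r=now()
cv2.imwrite('pics/t7.png',cv2.resize(im['color'][120:280,100:300,::-1],None,fx=3.5,fy=3.5))
im=vision.get_image('scene')
cv2.imwrite('pics/s7.png',cv2.resize(im['color'][130:280,180:330,::-1],None,fx=4,fy=4))
"
```

```text
time: 8.55
ee_pos: [552.3, 101.4, 104.1]
ee_rot: [2.679, 1.64, 0.001]
force: [0.5, -0.5, 0.3]
grip_width: 0.582
t8.60 z172.83 sd1.21 ee [552.4 101.4 104.3] F [0.3 0.6 0.1] w0.585
t8.65 z172.82 sd1.23 ee [552.4 101.5 104.4] F [-0.3  0.6 -0.5] w0.585
```

View pics/t7.png

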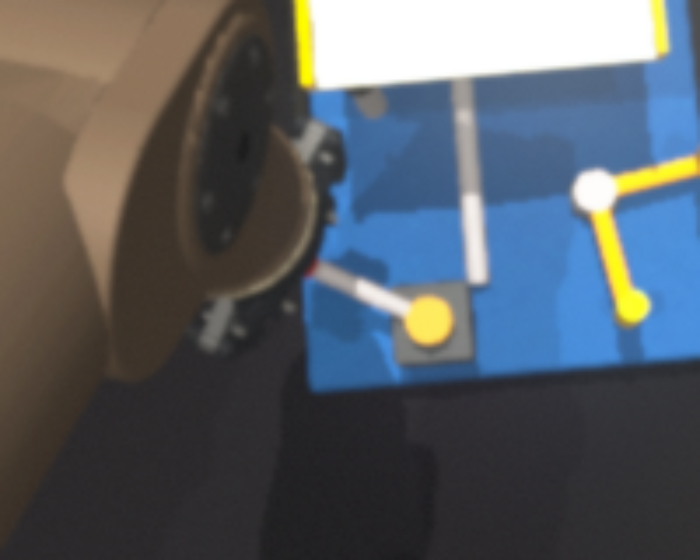

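View pics/s7.png

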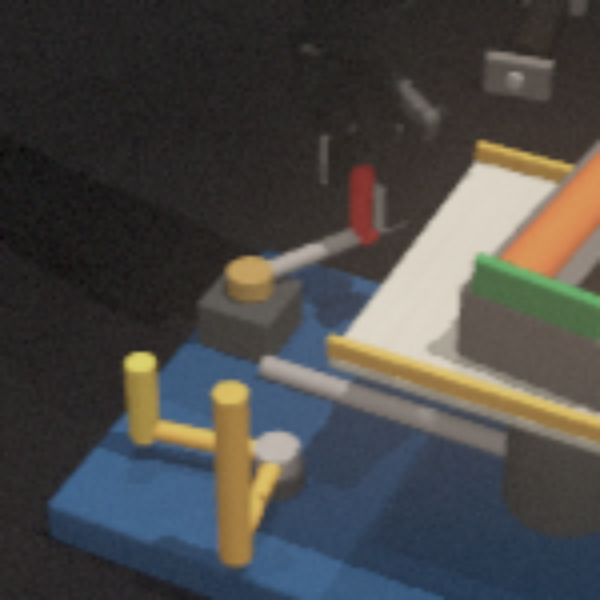

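```bash
python3 -m jog '{"travel":[[0,0,0],[0,0,0],[0,0,0],[0,0,0],[0,0,0]],"dr":[[0,0,0],[0,0,0],[0,0,0],[0,0,0],[0,0,0]]}' 1 30; python3 -c "
from h import *
rep(); p,r=now(); print(r.as_matrix().round(3))
y=r.apply([0,1,0]); F=env.sense()['force']; print('Fy',F@y, 'Fx',F@r.apply([1,0,0]))
c=np.array([516,25.5]); d=p[:2]-c; print(np.linalg.norm(d),np.degrees(np.arctan2(d[1],d[0])))
"
```

```text
time: 9.2
ee_pos: [551.7, 101.7, 103.8]
ee_rot: [-2.678, -1.641, -0.001]
force: [-1.9, 0.3, 6.4]
grip_width: 0.198
t9.25 z172.79 sd1.18 ee [551.7 101.7 103.8] F [-2.   1.5  5.7] w0.200
[[ 0.454  0.891  0.   ]
 [ 0.891 -0.454  0.001]
 [ 0.001 -0.    -1.   ]]
Fy -2.464871145285908 Fx 0.445659156338428
84.16982807442137 64.87068713803956
```

```bash
python3 -m jog '{"travel":[[-0.02,-0.3,0],[-0.05,-0.6,0],[-0.09,-0.95,0],[-0.13,-1.27,0],[-0.13,-1.27,0]],"dr":[[0,0,-2],[0,0,-4],[0,0,-6.3],[0,0,-8.6],[0,0,-8.6]]}'; cat >> h.py <<'E'
C=np.array([515.1,25.0])
def st():
    rep(); p,r=now(); d=p[:2]-C; a=np.degrees(np.arctan2(d[1],d[0])); F=env.sense()["force"]
    x=r.apply([1,0,0]);print("rad %.1f ang %.1f open~%.3f toolx %.1f Fx %.1f Fy %.1f"%(np.linalg.norm(d),a,np.radians(a-64.5),np.degrees(np.arctan2(x[1],x[0])),F@x,F@r.apply([0,1,0])))
E
python3 -c "
from h import *
st()"
```

```text
time: 9.75
ee_pos: [539.6, 106.5, 103.8]
ee_rot: [-2.545, -1.841, -0.001]
force: [0.7, 1.2, 7.3]
grip_width: 0.2
t9.80 z172.81 sd1.15 ee [539.6 106.6 103.7] F [1.2 1.3 6.2] w0.197
rad 85.2 ang 73.3 open~0.153 toolx 71.7 Fx 1.6 Fy 0.7
```

```bash
for i in 1; do python3 -m jog '{"travel":[[0,-0.1,0],[0,-0.17,0],[0,-0.17,0]],"dr":[[0,0,-0.6],[0,0,-1.15],[0,0,-1.15]]}' >/dev/null; python3 -c "
from h import *
st()"; python3 -m jog '{"travel":[[0,-0.1,0],[0,-0.17,0],[0,-0.17,0]],"dr":[[0,0,-0.6],[0,0,-1.15],[0,0,-1.15]]}' >/dev/null; python3 -c "
from h import *
st()
im=vision.get_image('scene')
cv2.imwrite('pics/s8.png',cv2.resize(im['color'][130:280,180:330,::-1],None,fx=4,fy=4))"; done
```

```text
t10.15 z172.81 sd1.22 ee [538.5 106.9 103.8] F [1.7 0.8 6.3] w0.196
rad 85.1 ang 74.1 open~0.167 toolx 72.8 Fx 1.3 Fy 1.4
t10.50 z172.79 sd1.18 ee [536.8 107.3 103.8] F [2.2 1.2 5. ] w0.197
rad 85.2 ang 75.2 open~0.187 toolx 74.0 Fx 1.8 Fy 1.8
```

View pics/s8.png

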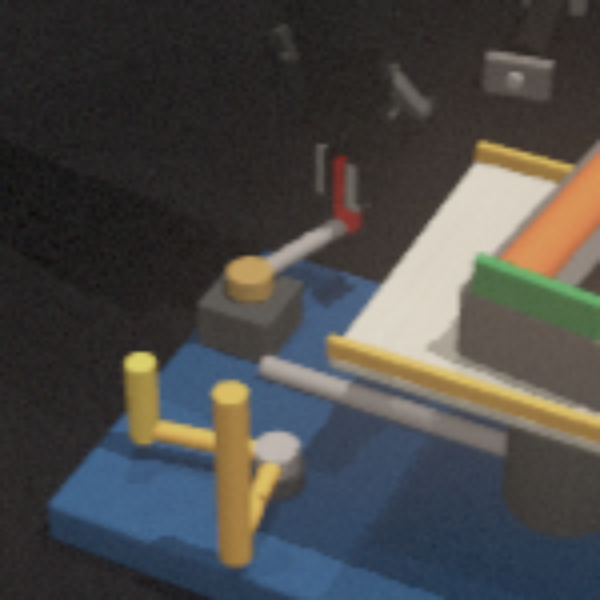

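The lever is turning with the gripper: the knob has moved from crop (362,200) to (343,190). Continuing in small steps.

```bash
python3 -m jog '{"travel":[[0,-0.1,0],[0,-0.17,0],[0,-0.17,0]],"dr":[[0,0,-0.6],[0,0,-1.15],[0,0,-1.15]]}' >/dev/null; python3 -c "
from h import *
st()"; python3 -m jog '{"travel":[[0,-0.1,0],[0,-0.17,0],[0,-0.17,0]],"dr":[[0,0,-0.6],[0,0,-1.15],[0,0,-1.15]]}' >/dev/null; python3 -c "
from h import *
st()"
```

```text
t10.90 z172.77 sd1.15 ee [535.2 107.8 103.8] F [2.3 0.7 5.6] w0.199
rad 85.2 ang 76.3 open~0.206 toolx 75.1 Fx 1.2 Fy 2.1
t11.25 z172.82 sd1.20 ee [533.6 108.2 103.8] F [2.1 1.4 5.6] w0.206
rad 85.2 ang 77.5 open~0.226 toolx 76.3 Fx 1.9 Fy 1.7
```

```bash
python3 -m jog '{"travel":[[-0.01,-0.1,0],[-0.01,-0.17,0],[-0.01,-0.17,0]],"dr":[[0,0,-0.6],[0,0,-1.15],[0,0,-1.15]]}' >/dev/null; python3 -c "
from h import *
st()"
```

```text
t11.60 z172.70 sd1.18 ee [531.9 108.5 103.7] F [2.4 1.3 6.2] w0.197
rad 85.2 ang 78.6 open~0.246 toolx 77.4 Fx 1.8 Fy 2.0
```

```bash
python3 -m jog '{"travel":[[0,0,0],[0,0,0],[0,0,0]],"dr":[[0,0,0],[0,0,0],[0,0,0]]}' >/dev/null; python3 -c "
from h import *
st()"
```

```text
t11.95 z172.81 sd1.21 ee [531.9 108.5 103.7] F [1.7 1.4 6. ] w0.196
rad 85.2 ang 78.6 open~0.246 toolx 77.4 Fx 1.7 Fy 1.4
```

Noise only. Continuing.

```bash
for i in 1; do python3 -m jog '{"travel":[[-0.01,-0.1,0],[-0.01,-0.17,0],[-0.01,-0.17,0]],"dr":[[0,0,-0.6],[0,0,-1.15],[0,0,-1.15]]}' >/dev/null; python3 -c "
from h import *
st()"; python3 -m jog '{"travel":[[-0.01,-0.1,0],[-0.01,-0.17,0],[-0.01,-0.17,0]],"dr":[[0,0,-0.6],[0,0,-1.15],[0,0,-1.15]]}' >/dev/null; python3 -c "
from h import *
st()"; done
```

```text
t12.30 z172.86 sd1.21 ee [530.3 108.9 103.8] F [1.8 0.8 5.1] w0.198
rad 85.2 ang 79.7 open~0.266 toolx 78.6 Fx 1.1 Fy 1.6
t12.65 z172.82 sd1.17 ee [528.6 109.2 103.8] F [2.2 1.3 5.4] w0.196
rad 85.3 ang 80.9 open~0.286 toolx 79.7 Fx 1.7 Fy 2.0
```

```bash
python3 -m jog '{"travel":[[-0.01,-0.1,0],[-0.01,-0.17,0],[-0.01,-0.17,0]],"dr":[[0,0,-0.6],[0,0,-1.15],[0,0,-1.15]]}' >/dev/null; python3 -c "
from h import *
st()"
```

```text
t13.00 z172.80 sd1.16 ee [526.9 109.5 103.8] F [2.9 2.3 5.3] w0.194
rad 85.3 ang 82.0 open~0.306 toolx 80.9 Fx 2.8 Fy 2.5
```

```bash
for i in 1; do python3 -m jog '{"travel":[[-0.01,-0.1,0],[-0.01,-0.17,0],[-0.01,-0.17,0]],"dr":[[0,0,-0.6],[0,0,-1.15],[0,0,-1.15]]}' >/dev/null; python3 -c "
from h import *
st()"; python3 -m jog '{"travel":[[-0.01,-0.1,0],[-0.01,-0.17,0],[-0.01,-0.17,0]],"dr":[[0,0,-0.6],[0,0,-1.15],[0,0,-1.15]]}' >/dev/null; python3 -c "
from h import *
st()"; done
```

```text
t13.35 z172.81 sd1.18 ee [525.2 109.7 103.8] F [2.9 2.3 4.9] w0.195
rad 85.3 ang 83.2 open~0.326 toolx 82.0 Fx 2.7 Fy 2.5
t13.70 z172.81 sd1.19 ee [523.6 109.9 103.8] F [2.1 3.1 5.8] w0.201
rad 85.3 ang 84.3 open~0.346 toolx 83.2 Fx 3.3 Fy 1.8
```

```bash
python3 -m jog '{"travel":[[-0.02,-0.1,0],[-0.02,-0.17,0],[-0.02,-0.17,0]],"dr":[[0,0,-0.6],[0,0,-1.15],[0,0,-1.15]]}' >/dev/null; python3 -c "
from h import *
st()"
```

```text
t14.05 z172.79 sd1.20 ee [521.9 110.  103.8] F [2.4 2.5 5. ] w0.200
rad 85.3 ang 85.5 open~0.366 toolx 84.4 Fx 2.7 Fy 2.2
```

```bash
for i in 1; do python3 -m jog '{"travel":[[-0.02,-0.1,0],[-0.02,-0.17,0],[-0.02,-0.17,0]],"dr":[[0,0,-0.6],[0,0,-1.15],[0,0,-1.15]]}' >/dev/null; python3 -c "
from h import *
st()"; python3 -m jog '{"travel":[[-0.02,-0.1,0],[-0.02,-0.17,0],[-0.02,-0.17,0]],"dr":[[0,0,-0.6],[0,0,-1.15],[0,0,-1.15]]}' >/dev/null; python3 -c "
from h import *
st()"; done
```

```text
t14.40 z172.75 sd1.16 ee [520.2 110.1 103.8] F [2.9 3.2 5.2] w0.199
rad 85.3 ang 86.6 open~0.386 toolx 85.5 Fx 3.4 Fy 2.7
t14.75 z172.83 sd1.19 ee [518.5 110.2 103.8] F [2.6 3.8 5.7] w0.198
rad 85.3 ang 87.7 open~0.405 toolx 86.7 Fx 3.9 Fy 2.4
```

```bash
python3 -m jog '{"travel":[[-0.02,-0.1,0],[-0.02,-0.17,0],[-0.02,-0.17,0]],"dr":[[0,0,-0.6],[0,0,-1.15],[0,0,-1.15]]}' >/dev/null; python3 -c "
from h import *
st()"
```

```text
t15.10 z172.70 sd1.23 ee [516.8 110.3 103.8] F [2.4 4.1 6.5] w0.201
rad 85.3 ang 88.9 open~0.426 toolx 87.8 Fx 4.1 Fy 2.2
```

```bash
for i in 1; do python3 -m jog '{"travel":[[0,-0.1,0],[0,-0.17,0],[0,-0.17,0]],"dr":[[0,0,-0.6],[0,0,-1.15],[0,0,-1.15]]}' >/dev/null; python3 -c "
from h import *
st()"; python3 -m jog '{"travel":[[0,-0.1,0],[0,-0.17,0],[0,-0.17,0]],"dr":[[0,0,-0.6],[0,0,-1.15],[0,0,-1.15]]}' >/dev/null; python3 -c "
from h import *
st()"; done
```

```text
t15.45 z172.74 sd1.18 ee [515.1 110.3 103.8] F [2.9 4.4 5.3] w0.196
rad 85.3 ang 90.0 open~0.445 toolx 89.0 Fx 4.4 Fy 2.9
t15.80 z172.78 sd1.16 ee [513.4 110.3 103.8] F [2.8 4.6 4.9] w0.199
rad 85.4 ang 91.2 open~0.466 toolx 90.1 Fx 4.6 Fy 2.8
```

```bash
for i in 1; do python3 -m jog '{"travel":[[0,-0.1,0],[0,-0.17,0],[0,-0.17,0]],"dr":[[0,0,-0.6],[0,0,-1.15],[0,0,-1.15]]}' >/dev/null; python3 -c "
from h import *
st()"; python3 -m jog '{"travel":[[-0.01,-0.1,0],[-0.01,-0.17,0],[-0.01,-0.17,0]],"dr":[[0,0,-0.6],[0,0,-1.15],[0,0,-1.15]]}' >/dev/null; python3 -c "
from h import *
st()"; done
```

```text
t16.15 z172.76 sd1.17 ee [511.7 110.3 103.8] F [1.8 2.8 4.6] w0.199
rad 85.3 ang 92.3 open~0.485 toolx 91.3 Fx 2.8 Fy 1.8
t16.50 z172.77 sd1.18 ee [510.  110.2 103.8] F [2.1 4.4 5.2] w0.199
rad 85.4 ang 93.4 open~0.505 toolx 92.4 Fx 4.3 Fy 2.2
```

```bash
python3 -m jog '{"travel":[[-0.01,-0.1,0],[-0.01,-0.17,0],[-0.01,-0.17,0]],"dr":[[0,0,-0.6],[0,0,-1.15],[0,0,-1.15]]}' >/dev/null; python3 -c "
from h import *
st()"
```

```text
t16.85 z172.71 sd1.18 ee [508.3 110.1 103.8] F [2.8 4.1 5. ] w0.199
rad 85.4 ang 94.6 open~0.525 toolx 93.6 Fx 3.9 Fy 3.1
```

```bash
for i in 1; do python3 -m jog '{"travel":[[-0.01,-0.1,0],[-0.01,-0.17,0],[-0.01,-0.17,0]],"dr":[[0,0,-0.6],[0,0,-1.15],[0,0,-1.15]]}' >/dev/null; python3 -c "
from h import *
st()"; python3 -m jog '{"travel":[[-0.01,-0.1,0],[-0.01,-0.17,0],[-0.01,-0.17,0]],"dr":[[0,0,-0.6],[0,0,-1.15],[0,0,-1.15]]}' >/dev/null; python3 -c "
from h import *
st()"; done
```

```text
t17.20 z172.76 sd1.17 ee [506.6 109.9 103.8] F [2.4 4.8 5.5] w0.201
rad 85.4 ang 95.7 open~0.545 toolx 94.7 Fx 4.6 Fy 2.8
t17.55 z172.74 sd1.21 ee [504.9 109.8 103.8] F [3.1 4.6 5.1] w0.196
rad 85.4 ang 96.8 open~0.564 toolx 95.9 Fx 4.3 Fy 3.5
```

```bash
for i in 1; do python3 -m jog '{"travel":[[-0.01,-0.1,0],[-0.01,-0.17,0],[-0.01,-0.17,0]],"dr":[[0,0,-0.6],[0,0,-1.15],[0,0,-1.15]]}' >/dev/null; python3 -c "
from h import *
st()"; python3 -m jog '{"travel":[[-0.01,-0.1,0],[-0.01,-0.17,0],[-0.01,-0.17,0]],"dr":[[0,0,-0.6],[0,0,-1.15],[0,0,-1.15]]}' >/dev/null; python3 -c "
from h import *
st()"; done
```

```text
t17.90 z171.15 sd1.14 ee [503.2 109.6 103.8] F [2.5 5.1 4.4] w0.197
rad 85.4 ang 98.0 open~0.585 toolx 97.0 Fx 4.8 Fy 3.1
t18.25 z166.96 sd1.18 ee [501.6 109.3 103.8] F [2.9 5.1 5.6] w0.197
rad 85.4 ang 99.1 open~0.604 toolx 98.2 Fx 4.6 Fy 3.6
```

```bash
python3 -m jog '{"travel":[[0,0,0],[0,0,0]],"dr":[[0,0,0],[0,0,0]]}' >/dev/null; python3 -c "
from h import *
st()
import time
im=vision.get_image('scene')
cv2.imwrite('pics/s9.png',cv2.resize(im['color'][100:300,150:400,::-1],None,fx=3,fy=3))"; python3 -m jog '{"travel":[[0,0,0],[0,0,0]],"dr":[[0,0,0],[0,0,0]]}' >/dev/null; python3 -c "
from h import *
st()"
```

```text
t18.50 z163.96 sd1.18 ee [501.5 109.3 103.8] F [2.3 4.7 5.2] w0.198
rad 85.4 ang 99.1 open~0.605 toolx 98.2 Fx 4.3 Fy 2.9
t18.80 z160.17 sd1.19 ee [501.5 109.3 103.8] F [2.4 4.9 5.6] w0.201
rad 85.4 ang 99.1 open~0.604 toolx 98.2 Fx 4.5 Fy 3.1
```

```bash
for i in 1 2 3 4; do python3 -m jog '{"travel":[[0,0,0],[0,0,0],[0,0,0],[0,0,0],[0,0,0],[0,0,0],[0,0,0],[0,0,0]],"dr":[[0,0,0],[0,0,0],[0,0,0],[0,0,0],[0,0,0],[0,0,0],[0,0,0],[0,0,0]]}' >/dev/null; python3 -c "
from h import *
rep()"; done
```

```text
t19.65 z149.63 sd1.44 ee [501.5 109.3 103.8] F [3.1 5.5 5. ] w0.199
t20.50 z139.23 sd3.79 ee [501.5 109.3 103.8] F [1.6 4.5 4.9] w0.195
t21.35 z128.95 sd7.22 ee [501.5 109.3 103.8] F [1.9 5.6 5.7] w0.198
t22.20 z118.56 sd11.05 ee [501.6 109.3 103.8] F [2.3 5.  5.6] w0.201
```

```bash
for i in 1 2; do python3 -m jog '{"travel":[[0,0,0],[0,0,0],[0,0,0],[0,0,0],[0,0,0],[0,0,0],[0,0,0],[0,0,0]],"dr":[[0,0,0],[0,0,0],[0,0,0],[0,0,0],[0,0,0],[0,0,0],[0,0,0],[0,0,0]]}' >/dev/null; python3 -c "
from h import *
rep()"; done; python3 -c "
from h import *
im=vision.get_image('scene')
cv2.imwrite('pics/s10.png',cv2.resize(im['color'][100:300,150:400,::-1],None,fx=3,fy=3))
st()
p,r=now()
for a in (88,78,70,66,65,64,63,62):
    t=np.r_[C+85.3*np.array([np.cos(np.radians(a)),np.sin(np.radians(a))]),p[2]]
    d=p[:2]-C;print(a,(r.inv().apply(t-p)/10).round(2),99.1-a)"
```

```text
t23.05 z113.99 sd12.96 ee [501.5 109.3 103.8] F [2.  3.7 5.5] w0.202
t23.90 z113.98 sd12.85 ee [501.6 109.3 103.8] F [2.6 4.5 5.8] w0.198
t24.00 z113.89 sd12.87 ee [501.5 109.3 103.8] F [2.  5.1 6.1] w0.199
rad 85.4 ang 99.1 open~0.605 toolx 98.2 Fx 4.8 Fy 2.7
88 [-0.14  1.65  0.  ] 11.099999999999994
78 [-0.53  3.09  0.  ] 21.099999999999994
70 [-1.02  4.17  0.  ] 29.099999999999994
66 [-1.32  4.69  0.  ] 33.099999999999994
65 [-1.4   4.81  0.  ] 34.099999999999994
64 [-1.48  4.94  0.  ] 35.099999999999994
63 [-1.56  5.06  0.  ] 36.099999999999994
62 [-1.65  5.18  0.  ] 37.099999999999994
```

View pics/s10.png

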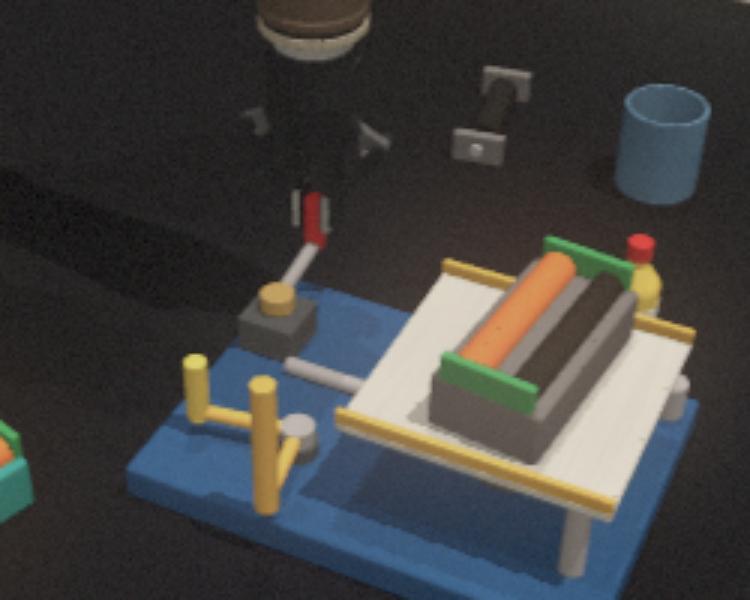

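Platform is down on its posts: z has been stable at 114 (113 nominal), and the near post touches it at crop (573,520). Now closing.

```bash
python3 -m jog '{"travel":[[-0.03,0.6,0],[-0.08,1.2,0],[-0.15,1.75,0],[-0.27,2.3,0],[-0.42,2.8,0],[-0.6,3.3,0],[-0.8,3.75,0],[-0.98,4.1,0],[-1.08,4.3,0],[-1.08,4.3,0]],"dr":[[0,0,4],[0,0,8],[0,0,12],[0,0,16],[0,0,20],[0,0,24],[0,0,27],[0,0,29],[0,0,30],[0,0,30]]}'; python3 -c "
from h import *
st()"; python3 -m jog '{"travel":[[-0.01,0.05,0],[-0.02,0.1,0],[-0.02,0.15,0]],"dr":[[0,0,0.33],[0,0,0.66],[0,0,1]]}'; python3 -c "
from h import *
st()"
```

```text
time: 25.0
ee_pos: [543.4, 105.0, 103.5]
ee_rot: [-2.599, -1.757, 0.002]
force: [-6.0, 5.6, 14.4]
grip_width: 0.197
t25.05 z113.98 sd12.87 ee [543.5 104.9 103.6] F [-6.7  5.6 15.5] w0.192
rad 84.8 ang 70.5 open~0.104 toolx 68.2 Fx 2.7 Fy -8.4
time: 25.35
ee_pos: [544.4, 104.6, 103.5]
ee_rot: [-2.613, -1.736, 0.003]
force: [-7.6, 7.5, 14.6]
grip_width: 0.201
t25.40 z114.03 sd12.85 ee [544.4 104.6 103.5] F [-7.4  7.1 15.8] w0.197
rad 84.8 ang 69.8 open~0.092 toolx 67.2 Fx 3.7 Fy -9.7
```

```bash
for k in 1 2 3; do python3 -m jog '{"travel":[[-0.01,0.05,0],[-0.02,0.1,0],[-0.03,0.15,0]],"dr":[[0,0,0.33],[0,0,0.66],[0,0,1]]}' >/dev/null; python3 -c "
from h import *
st()"; done
```

```text
t25.75 z113.91 sd12.86 ee [545.8 104.  103.5] F [-6.8  8.3 14.9] w0.200
rad 84.8 ang 68.8 open~0.075 toolx 66.2 Fx 4.9 Fy -9.6
t26.10 z114.06 sd12.83 ee [547.1 103.5 103.6] F [-7.3  8.3 15.4] w0.199
rad 84.8 ang 67.8 open~0.058 toolx 65.2 Fx 4.5 Fy -10.2
t26.45 z113.87 sd12.83 ee [548.5 102.9 103.6] F [-6.4  9.  14.3] w0.197
rad 84.7 ang 66.8 open~0.040 toolx 64.2 Fx 5.3 Fy -9.8
```

```bash
for k in 1 2 3; do python3 -m jog '{"travel":[[-0.0,0.05,0],[-0.0,0.1,0],[-0.01,0.15,0]],"dr":[[0,0,0.33],[0,0,0.66],[0,0,1]]}' >/dev/null; python3 -c "
from h import *
st()"; done
```

```text
t26.80 z113.92 sd12.87 ee [549.8 102.3 103.6] F [-4.8 10.6 14.2] w0.202
rad 84.7 ang 65.8 open~0.023 toolx 63.2 Fx 7.4 Fy -9.2
t27.15 z113.99 sd12.86 ee [551.1 101.6 103.6] F [-5.3 10.4 14.4] w0.197
rad 84.7 ang 64.8 open~0.005 toolx 62.2 Fx 6.8 Fy -9.6
t27.50 z113.85 sd12.85 ee [552.5 101.  103.6] F [-5.6 11.3 14. ] w0.201
rad 84.7 ang 63.8 open~-0.012 toolx 61.2 Fx 7.3 Fy -10.4
```

```bash
for k in 1 2; do python3 -m jog '{"travel":[[0,0.05,0],[0,0.09,0]],"dr":[[0,0,0.3],[0,0,0.57]]}' >/dev/null; python3 -c "
from h import *
st()
for i in range(2): s=env.sense(); "; done
```

```text
t27.75 z113.88 sd12.92 ee [553.1 100.7 103.6] F [-5.4 11.5 15. ] w0.197
rad 84.7 ang 63.3 open~-0.021 toolx 60.7 Fx 7.4 Fy -10.4
t28.00 z113.99 sd12.93 ee [553.8 100.2 103.6] F [-6.3 11.8 15.4] w0.200
rad 84.6 ang 62.8 open~-0.030 toolx 60.1 Fx 7.1 Fy -11.4
```

```bash
for k in 1 2; do python3 -m jog '{"travel":[[0,0.05,0],[0,0.09,0]],"dr":[[0,0,0.3],[0,0,0.57]]}' >/dev/null; python3 -c "
from h import *
st()"; done
```

```text
t28.25 z113.78 sd12.89 ee [554.5  99.9 103.6] F [-6.7 11.1 16.6] w0.195
rad 84.6 ang 62.3 open~-0.039 toolx 59.5 Fx 6.2 Fy -11.5
t28.50 z113.93 sd12.85 ee [555.1  99.6 103.6] F [-7.3 12.1 16.5] w0.199
rad 84.6 ang 61.8 open~-0.048 toolx 59.0 Fx 6.7 Fy -12.6
```

Reaction is flat at about 9.3 N down to roughly 63.5°, then climbs about 1 N per 0.01 rad. The seat has been met, with about 0.02–0.03 rad of strain. I'll unload the arm before releasing.

```bash
python3 -m jog '{"travel":[[0,-0.05,0],[0,-0.1,0],[0,-0.1,0]],"dr":[[0,0,0],[0,0,0],[0,0,0]]}' >/dev/null; python3 -c "
from h import *
st()"
```

```text
t28.85 z113.91 sd12.87 ee [555.1  99.6 103.7] F [-4.1 10.1 13.3] w0.202
rad 84.6 ang 61.8 open~-0.047 toolx 59.0 Fx 6.6 Fy -8.8
```

```bash
python3 -m jog '{"travel":[[0.03,-0.1,0],[0.08,-0.18,0],[0.08,-0.18,0]],"dr":[[0,0,0],[0,0,0],[0,0,0]]}' >/dev/null; python3 -c "
from h import *
st()"
```

```text
t29.20 z113.94 sd12.89 ee [554.9  99.7 103.7] F [-0.6  5.6  9.2] w0.199
rad 84.6 ang 61.9 open~-0.045 toolx 58.9 Fx 4.5 Fy -3.4
```

```bash
python3 -m jog '{"travel":[[0.03,-0.08,0],[0.05,-0.09,0]],"dr":[[0,0,0],[0,0,0]]}' >/dev/null; python3 -c "
from h import *
st()"; python3 -m jog '{"travel":[[0,0,0],[0,0,0],[0,0,0],[0,0,0],[0,0,0]],"dr":[[0,0,0],[0,0,0],[0,0,0],[0,0,0],[0,0,0]]}' 4.5; python3 -c "
from h import *
st()
im=vision.get_image('scene')
cv2.imwrite('pics/s11.png',cv2.resize(im['color'][130:280,180:330,::-1],None,fx=4,fy=4))"
```

```text
t29.45 z113.89 sd12.84 ee [554.6  99.8 103.7] F [1.4 4.2 8.5] w0.197
rad 84.6 ang 62.1 open~-0.041 toolx 58.9 Fx 4.3 Fy -0.9
time: 29.95
ee_pos: [554.5, 98.7, 103.3]
ee_rot: [-2.738, -1.541, 0.001]
force: [0.0, -0.2, -0.3]
grip_width: 0.525
t30.00 z113.85 sd12.95 ee [554.6  98.7 103.3] F [0.5 0.5 1.4] w0.527
rad 83.6 ang 61.8 open~-0.047 toolx 58.8 Fx 0.7 Fy 0.1
```

View pics/s11.png

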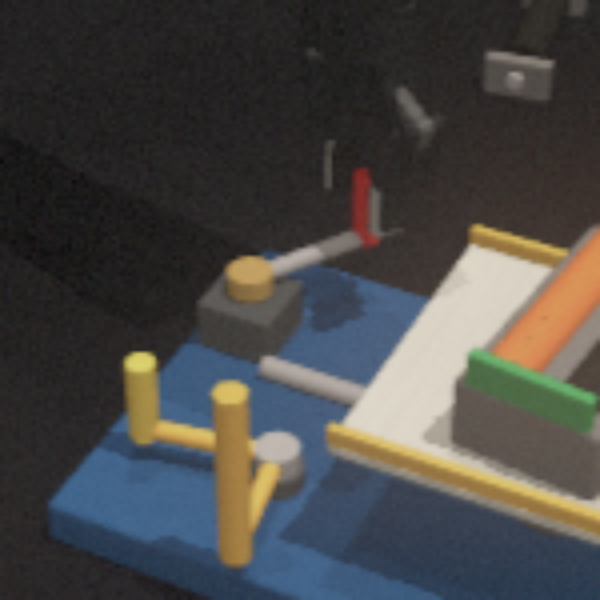

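Released; the knob stands between the open fingers. Rising.

```bash
python3 -m jog '{"travel":[[0,0,-2],[0,0,-5],[0,0,-9],[0,0,-13],[0,0,-16],[0,0,-16],[0,0,-16]],"dr":[[0,0,0],[0,0,0],[0,0,0],[0,0,0],[0,0,0],[0,0,0],[0,0,0]]}'; python3 -c "
from h import *
st()
np.set_printoptions(precision=1,suppress=True)
T=vision.get_image('top');S=vision.get_image('scene')
cv2.imwrite('pics/t12.png',T['color'][:,:,::-1]);cv2.imwrite('pics/s12.png',S['color'][:,:,::-1])
cv2.imwrite('pics/s12z.png',cv2.resize(S['color'][130:280,180:330,::-1],None,fx=4,fy=4))
for b in blobs(T,(0,170,90),(6,255,255))+blobs(T,(174,170,90),(180,255,255)):print(b[0],b[1],onz(T,*b[1],120))
st()"
```

```text
time: 30.75
ee_pos: [554.9, 99.0, 263.7]
ee_rot: [-2.737, -1.541, -0.002]
force: [-0.4, 1.0, 0.0]
grip_width: 0.53
t30.80 z113.98 sd12.84 ee [554.3  99.  262.9] F [-0.6 -1.1 -1.2] w0.528
rad 83.8 ang 62.1 open~-0.042 toolx 58.8 Fx -1.2 Fy 0.0
[397  78  58  26 881] [426.2  90.3] [ 753.2 -411.   120. ]
[137  95   7  11  64] [139.5 100.2] [752.8 193.9 120. ]
[179 187  11  10  80] [183.6 191.7] [553.6  99.8 120. ]
t30.95 z113.91 sd12.88 ee [554.1  98.8 262.3] F [ 0.3 -0.7  0.3] w0.526
rad 83.5 ang 62.2 open~-0.041 toolx 58.7 Fx -0.4 Fy 0.6
```

View pics/t12.png

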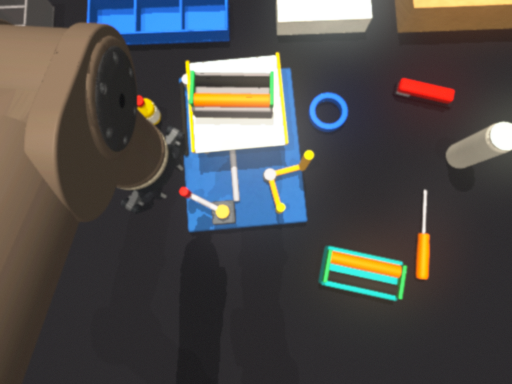

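View pics/s12z.png

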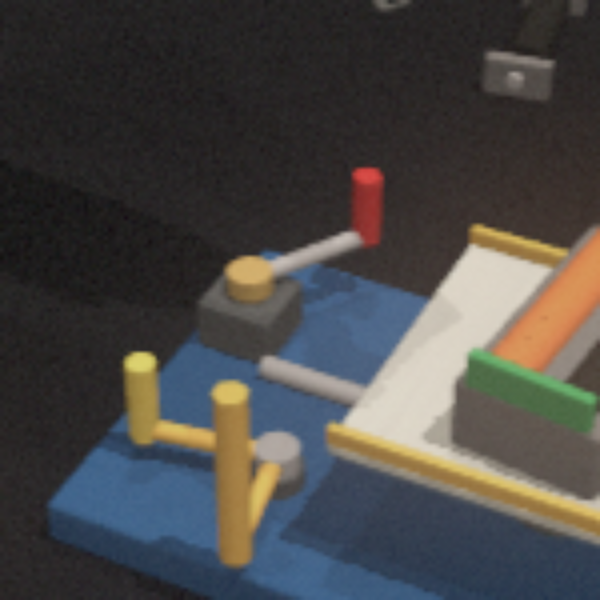

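View pics/s12.png

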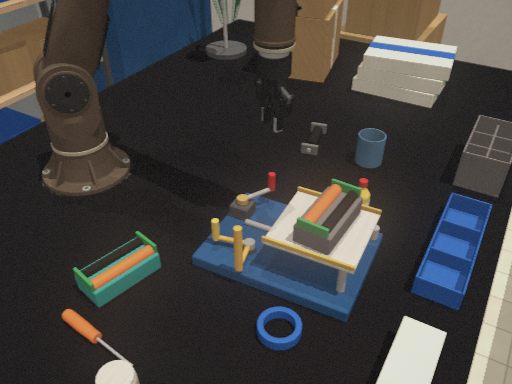

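```bash
python3 -c "
from cell import env
print(env.finish_job(), env.sense()['time'])"
```

```text
the job is handed in; nothing more can be done
the job is handed in; nothing more can be done
```

The job is handed in at about 31 s on the robot's clock, and my last checks showed it done as asked.

- **Prop:** I swung the yellow prop about 1.28 rad by its knob. That is past the 1.15 rad clearance, and the pictures show its post well outside the platform. The arm felt about 14 N at the end of the swing. I think this was the end stop, because measured against the lift's axis the prop stands near 1.4 rad.
- **Lowering:** I opened the valve in 0.02 rad steps until the platform began to sink at about 0.58 rad from the lever's starting position. I stopped opening at about 0.60 rad. It sank steadily at about 12 mm/s and came to rest on the posts at a measured height of 114 mm (113 mm expected).
- **Closing:** The resistance stayed flat at about 9 N, then rose to about 12 N, where I stopped. I put the lever about 0.02–0.03 rad into its seat, well short of the 0.12 rad damage limit. I took the load off the arm before letting go.
- **Last look:** The red knob sits 2–3 mm further closed than it started. The platform is steady, the gripper is clear and touching nothing, and the other things look undisturbed.

The two cameras disagreed with each other by 2–5 mm. The lever's exact zero is therefore judged by feel, not measured precisely.

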